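# Slide the slotted weight onto the traction weight carrier

### The arm

A 7-joint arm with a two-finger parallel gripper is mounted at the origin on a cart in front of the work surface, level with it; the furniture and walls round the work are solid. World frame = base frame: x ahead of the robot, y to its left, z up, the work surface at z = 0. Lengths are in m, angles in rad, forces in N, time in s.
With the tool pointing down it reaches from about 0.425 to 0.925 m from the base axis. Payload 6.8 kg.
Tool frame: the origin (TCP) lies midway between the tips of the shut fingers; the grasp point (between the pads) lies r.grip_point_offset behind it (r.grip_point_offset is the distance from the TCP to the grasp point, in m); z points along the fingers, y is the direction in which the jaws open and shut (so a half turn about z gives the same grasp; the last joint's range is limited). The gripper opens to 85 mm and grips with 20 to 120 N. Pads are 22 mm wide; open, the fingers measure 114 mm over their backs; the gripper's body (76 mm by 85 mm) begins 54 mm behind the grasp point. The pads swing forward as they close: fully open they stand 13 mm farther back than shut.
Start: joints at [1.223, 0.477, 0.022, 1.555, -0.011, 1.109, -0.083], TCP at [0.16, -0.656, 0.231] pointing down, gripper open.
Joint ranges: [-2.96, 2.96], [-0.34, 2.1], [-1.41, 1.46], [0.24, 2.44], [-1.37, 4.51], [0.17, 1.92], [-2.96, 2.96]. Speed limits (rad/s): [2.39, 2.39, 3.14, 3.14, 3.14, 3.14, 3.14].

### API

Orientations are given as a rotation vector (axis times angle).
In Python, from bench import r gives the robot as it stands. The module is installed in compiled form; this text tells all that it offers.
- The arm moves only by the tool play_rows, never from a script. Its argument "deltas" is a list of rows, each a list of 3 entries, a list of its own where there are three numbers: the finger opening in mm, from 0 to 85.4, then the shift along the tool's x, y, z in mm, then the turn, a rotation vector about the tool's x, y, z in rad. A call has 1 to 8 rows; each row is the pose to reach, as a shift and turn from the pose measured when the call began, along the tool's axes at that moment; what a row does not reach only later rows make up. A row lasts 1/8 s, in which the tool goes at most 62.5 mm and 10.7 degrees, less where a joint would pass 70% of its speed; a pose out of reach is approached as far as the arm can. A call with a gripper value outside its range is refused whole. The fingers move at their own pace and stop on an object; "squeeze" is the grip in N (left out, the last holds). Time passes only in rows, so rows that repeat a pose let the fingers close. It gives the time, the measured TCP pose, the force and the opening at its end, in the units of the state.
- r.get_obs(): the state, without advancing time (a new reading comes with each control period).
- r.grab_frame(name): name is "scene" or "top" or "wrist"; returns (picture, depth): 400x640x3 uint8, red, green, blue; 400x640 float32, m along the optical axis (not along the pixel's ray), 0 where there is no reading.
- r.camera_model(name): a dict with "mtx" (3x3 intrinsics, pixels), "rvec" (rotation vector, rad) and "tvec" (3), from world to camera coordinates, as OpenCV has them; the wrist camera has in their place "T_tool_cam" (4x4, takes a point from camera to tool coordinates, whose origin is the TCP and whose axes are the flange's). Camera axes: x right, y down, z forward; pixel columns grow to the right and rows downward; lengths in m; the calibration is good to about 2 mm. A picture is of the moment at which its call begins: read the wrist's pose just before it. camera_model takes no time and is no camera call.
- r.hand_in(): hands the job in, once; it reports no verdict.
The state is a dict: "clock": time; "joints": joint angles; "qvel": joint speeds; "tau": joint torques, N m; "tcp_pos": TCP position; "orientation": TCP orientation; "contact_force": force on the tool from outside, world axes, zero at the start; "moment": the same for the moment, N m; "grip_width": finger opening in m.
Only numpy, scipy, OpenCV 4.12 (cv2) and the standard library are available. Lean on these libraries where they do the work, as an engineer would, in place of code of your own. Each camera call takes 0.05 s, during which the arm holds its last target. There are 200 camera calls.

### The job

Get the finger-traction set ready: of the two ring weights on the table, take the open one (the C with a gap in its rim), slide it sideways through its gap onto the post of the weight carrier, below the cap, and set it down without dropping it, so that it lies flat on the foot with the post inside its bore. Let go of it, and leave the closed ring weight where it is.

Things in the scene. Friction and masses are not known exactly. Their poses are not given: they have to be found in the camera images.
- open_weight_lug (a point): Upright black grip lug of the open weight, opposite its gap: 24 mm along x, 12 mm along y (grip across this), top 48 mm above the weight's underside. The point is at the lug's middle, 30 mm above the underside, 44 mm from the bore axis. x runs from the lug through the bore and out of the gap, z up. At the start the weight lies flat, x within 35 degrees of straight away from the robot.
- open_weight_bore (a point): Centre of the bore of the open weight, 8 mm above its underside; axes as for the lug. The weight is a flat steel C: 72 mm outside, bore 34 mm, 16 mm thick, about 150 g; the gap in its rim is 26 mm wide with rounded jaw tips.
- carrier_seat (a point): Weight carrier, fixed on the table: dark steel disc foot 100 mm across, 10 mm thick; upright steel post 12 mm in diameter; round cap 40 mm across, from 66 to 79 mm above the table, too wide for the bore. 56 mm of post are free between foot and cap. The point is on the post's axis at the foot's top face, 10 mm above the table; z up.
- closed_weight_lug (a point): Lug of the other weight: same size, material and lug, but a closed ring without a gap. Point 30 mm above its underside; the ring's centre is 44 mm from it along its x. One weight lies left and one right of the carrier, nearer the robot, either way round. It stays where it is.

How it is judged:
At the end, for the whole second after the job is handed in: The open weight lies flat (within about 6 degrees) and still on the carrier's foot, with the post inside its bore: bore axis within 15 mm of the post's axis (horizontal distance between open_weight_bore and carrier_seat below 0.015 m and z of open_weight_bore in the frame of carrier_seat between 0.004 and 0.013 m and angle between open_weight_bore's own z axis and vertical below 0.1 rad and linear speed of open_weight below 0.02 m/s); the robot touches nothing.
It fails at once if the closed ring weight is moved by more than 25 mm (distance of closed_weight_lug from where it was at the start of the episode above 0.025 m).
It fails at once if the open weight is dropped onto the carrier's foot (it lands faster than 0.7 m/s) (linear speed of open_weight above 0.7 m/s and distance between open_weight_bore and carrier_seat below 0.03 m).
It also fails if it takes over 38 s, if anything falls off the work surface, if the arm or the gripper's body presses on something with over 40 N, if the wrist force passes 120 N, or if a joint passes its speed limit or range.

## Working session

There is one attempt and no reset: what is moved stays moved. The work goes in short steps, Python scripts to look and compute and a tool call to move; the robot and the scene stay as the last step left them, time stands still between calls to the robot, and variables do not carry over. Pictures are saved under pics/ and viewed, about 8 in all and at most 12, crops included, and the job is handed in when it is done.

Besides the shell and the picture viewer there is one more tool, called after ">>>" as name(argument=value, ...) on one line, values as JSON. play_rows: Moves the arm, as the interface text tells. Its arguments: {"type":"object","properties":{"deltas":{"type":"array"},"squeeze":{"type":"number"}},"required":["deltas"]}

```bash
mkdir -p pics; cat > h.py <<'E'
import numpy as np, cv2
from scipy.spatial.transform import Rotation as R
from bench import r
def pts(name):
    o=r.get_obs(); im,d=r.grab_frame(name); m=r.camera_model(name); K=np.array(m["mtx"])
    v,u=np.mgrid[:400,:640]
    P=np.stack([(u-K[0,2])/K[0,0]*d,(v-K[1,2])/K[1,1]*d,d],-1)
    if "T_tool_cam" in m:
        T=np.array(m["T_tool_cam"]); P=P@T[:3,:3].T+T[:3,3]
        P=P@R.from_rotvec(o["orientation"]).as_matrix().T+np.array(o["tcp_pos"])
    else:
        Rm=cv2.Rodrigues(np.array(m["rvec"],float))[0]; P=(P-np.array(m["tvec"]).ravel())@Rm
    return im,d,P
def save(im,n): cv2.imwrite("pics/"+n,cv2.cvtColor(im,cv2.COLOR_RGB2BGR))
E
python3 - <<'E'
from h import *
o=r.get_obs(); print(o, r.grip_point_offset)
print(R.from_rotvec(o["orientation"]).as_matrix().round(3))
im,d,P=pts("top"); save(im,"top.png")
np.savez("top.npz",im=im,d=d,P=P)
im,d,P2=pts("scene"); save(im,"scene.png")
lab=np.where((d>0)&(P2[...,2]>.006)&(P2[...,2]<.12),1,0)
for Q,n in((P,"top"),(P2,"scene")):
    ok=(Q[...,2]>.008)&(Q[...,2]<.1)&(np.abs(Q[...,1])<.6)&(Q[...,0]>.3)&(Q[...,0]<1)
    k,l,s,c=cv2.connectedComponentsWithStats(ok.astype(np.uint8))
    for i in range(1,k):
        if s[i,4]>60: print(n,s[i],Q[l==i].mean(0).round(3),Q[l==i].min(0).round(3),Q[l==i].max(0).round(3))
E
```

```text
{'clock': 0.0, 'joints': array([ 1.22290589,  0.47780339,  0.02238047,  1.55647691, -0.01146828,
        1.10926928, -0.08309601]), 'qvel': array([ 2.24820035e-03,  1.56410999e-03,  2.17356492e-04, -1.00718030e-03,
       -1.90091630e-03, -8.34802290e-05,  2.86497424e-03]), 'tau': array([ 3.17076660e-05, -5.96448541e+01,  1.60845000e+00, -2.81201595e+01,
        1.25332241e-02,  9.22433945e-03,  1.81033130e-06]), 'tcp_pos': array([ 0.16012194, -0.65512089,  0.23031355]), 'orientation': array([-3.11726752e+00, -3.75551868e-01,  6.27102681e-04]), 'contact_force': array([ 0.06553055, -0.46336815,  0.6789291 ]), 'moment': array([ 0.00829909, -0.00187859,  0.00780183]), 'grip_width': 0.08538289559930427} 0.0187
[[ 0.971  0.238 -0.001]
 [ 0.238 -0.971  0.002]
 [-0.    -0.002 -1.   ]]
top [  42   11  292   29 5408] [0.962 0.306 0.057] [ 0.947 -0.01   0.008] [0.965 0.6   0.1  ]
top [ 326   15  290   70 8014] [ 0.938 -0.38   0.059] [ 0.853 -0.6    0.008] [0.965 0.003 0.1  ]
top [303  41  27  24 409] [0.897 0.026 0.061] [ 0.876 -0.003  0.008] [0.907 0.053 0.1  ]
top [  48   53  177  111 6743] 
[... 2833 characters left out ...]
.015  0.027] [ 0.602 -0.064  0.008] [0.697 0.033 0.081]
scene [229 179  21  18 308] [0.775 0.055 0.022] [0.749 0.023 0.008] [0.807 0.082 0.027]
scene [ 392  190   39   37 1067] [ 0.345 -0.109  0.055] [ 0.3   -0.161  0.009] [ 0.396 -0.068  0.076]
scene [ 105  204  123  116 5969] [0.745 0.344 0.041] [0.654 0.23  0.008] [0.799 0.452 0.1  ]
scene [265 253  39  27 653] [0.525 0.192 0.018] [0.484 0.158 0.008] [0.569 0.231 0.051]
scene [ 28 267  34  27 263] [0.879 0.538 0.09 ] [0.875 0.504 0.076] [0.883 0.569 0.1  ]
scene [  36  282   63   58 1507] [0.791 0.55  0.057] [0.784 0.494 0.008] [0.846 0.599 0.1  ]
scene [ 169  311   55   65 1934] [0.555 0.445 0.022] [0.512 0.375 0.008] [0.605 0.507 0.028]
```

View pics/top.png

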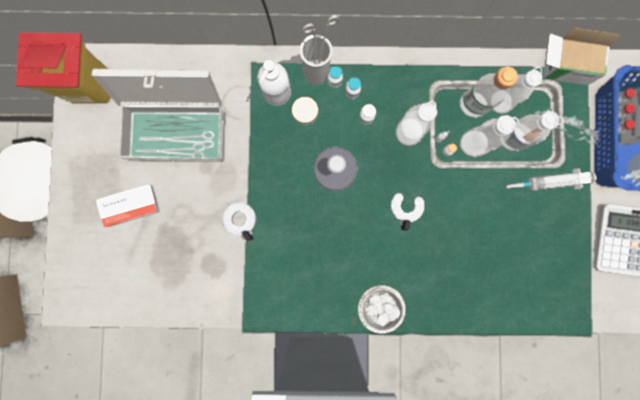

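The open weight is on the right, with its C at (408,208) and its lug at (405,225). The closed ring is on the left at (240,217), and the carrier is at (336,168). Next I'll measure all three from the point clouds.

```bash
python3 - <<'E'
from h import *
t=np.load("top.npz"); P1=t["P"]; im,d,P2=pts("scene")
def sel(P,c,rad,z0,z1):
    p=P.reshape(-1,3); return p[(np.hypot(*(p[:,:2]-c).T)<rad)&(p[:,2]>z0)&(p[:,2]<z1)]
for P,n in((P1,"top"),(P2,"scene")):
    for nm,c in(("open",(.555,-.178)),("closed",(.53,.19))):
        L=sel(P,c,.07,.040,.056); S=sel(P,c,.07,.011,.02)
        (x,y),rr=cv2.minEnclosingCircle(S[:,:2].astype(np.float32))
        print(n,nm,"lugtop",L.mean(0).round(4),len(L),"ring",round(x,4),round(y,4),round(rr,4),"ztop",np.median(S[:,2]).round(4))
    C=sel(P,(.649,-.02),.07,.07,.09); F=sel(P,(.649,-.02),.07,.006,.014)
    T=sel(P,(.649,-.02),.1,-.01,.005)
    print(n,"cap",C.mean(0).round(4),"mid",((C.max(0)+C.min(0))/2).round(4),"foot",cv2.minEnclosingCircle(F[:,:2].astype(np.float32)),"table",np.median(T[:,2]).round(4))
E
```

```text
top open lugtop [ 0.5263 -0.1738  0.047 ] 64 ring 0.5577 -0.1797 0.0436 ztop 0.0154
top closed lugtop [0.4988 0.1688 0.0466] 64 ring 0.5278 0.1875 0.0461 ztop 0.0152
top cap [ 0.6511 -0.0202  0.0774] mid [ 0.6515 -0.0198  0.0764] foot ((0.6567901372909546, -0.018400583416223526), 0.06149282678961754) table 0.0015
scene open lugtop [ 0.5238 -0.17    0.0463] 33 ring 0.5555 -0.1785 0.0448 ztop 0.0147
scene closed lugtop [0.495  0.1727 0.0455] 51 ring 0.5264 0.1883 0.0458 ztop 0.0148
scene cap [ 0.6471 -0.0151  0.0763] mid [ 0.6496 -0.0171  0.0756] foot ((0.6478148698806763, -0.01747875288128853), 0.05043754354119301) table 0.0006
```

View pics/scene.png

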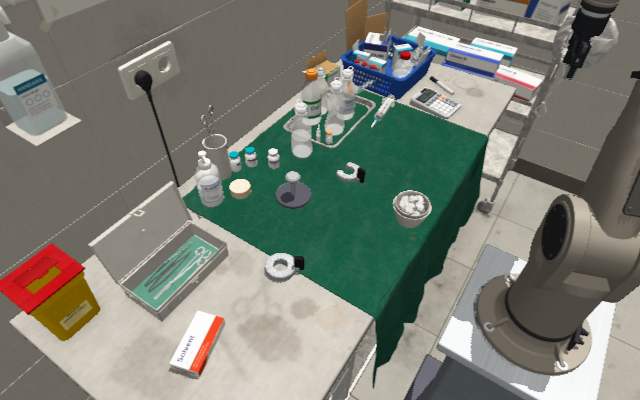

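The scene view shows a clear path to the open weight at (350,173), with its lug at (360,176) facing the robot. The measured lug is at about (0.525,-0.172), the post at about (0.650,-0.019). I'll move over the open weight.

>>> play_rows(deltas=[[85, [47, -38, 2], [0, 0, 0.05]], [85, [94, -76, 4], [0, 0, 0.1]], [85, [141, -115, 6], [0, 0, 0.15]], [85, [188, -153, 8], [0, 0, 0.2]], [85, [235, -191, 10], [0, 0, 0.25]], [85, [281, -229, 15], [0, 0, 0.3]], [85, [328, -267, 20], [0, 0, 0.35]], [85, [375, -306, 25], [0, 0, 0.4]]])

```text
clock: 1.15
tcp_pos: [0.4526, -0.2673, 0.2058]
orientation: [-3.13, 0.254, 0.001]
contact_force: [0.2, -0.7, -0.3]
grip_width: 0.0849
```

>>> play_rows(deltas=[[85, [25, -48, 0], [0, 0, 0.02]], [85, [50, -95, 0], [0, 0, 0.04]], [85, [52, -105, 0], [0, 0, 0.04]], [85, [52, -105, 0], [0, 0, 0.04]]])

```text
clock: 1.65
tcp_pos: [0.5206, -0.1717, 0.2056]
orientation: [-3.125, 0.314, 0.002]
contact_force: [-0.3, 0.3, -0.0]
grip_width: 0.0852
```

```bash
python3 - <<'E'
from h import *
o=r.get_obs(); M=R.from_rotvec(o["orientation"]).as_matrix(); print(o["clock"],o["tcp_pos"],M.round(3))
im,d,P=pts("wrist"); save(im,"w1.png"); np.savez("w1.npz",im=im,P=P,d=d)
p=P.reshape(-1,3); q=p[np.hypot(p[:,0]-.55,p[:,1]+.175)<.09]
L=q[(q[:,2]>.042)&(q[:,2]<.056)]; S=q[(q[:,2]>.011)&(q[:,2]<.020)]
print(len(L),L.mean(0) if len(L) else 0, cv2.minAreaRect(L[:,:2].astype(np.float32)) if len(L)>5 else 0)
print(len(S),cv2.minEnclosingCircle(S[:,:2].astype(np.float32)) if len(S) else 0, np.median(S[:,2]) if len(S) else 0)
E
```

```text
1.65 [ 0.52063446 -0.17170492  0.20562561] [[ 0.98  -0.199 -0.001]
 [-0.199 -0.98   0.001]
 [-0.001 -0.001 -1.   ]]
275 [ 0.52569401 -0.17420557  0.04717485] ((0.5251905918121338, -0.17376741766929626), (0.011944740079343319, 0.022967325523495674), 78.99319458007812)
2232 ((0.5621029138565063, -0.18021395802497864), 0.039143022149801254) 0.015676813748250862
```

View pics/w1.png

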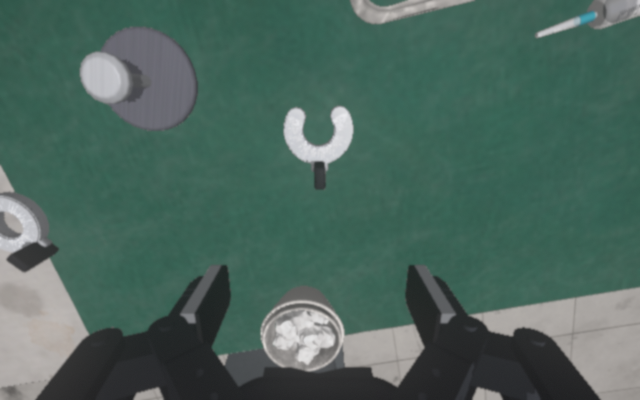

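The wrist view shows the C at (318,135) with its gap facing away and its lug at (320,175). It's aligned with the tool, so I'll descend.

>>> play_rows(deltas=[[45, [3, 1, 50], [0, 0, 0]], [45, [3, 1, 100], [0, 0, 0]], [45, [3, 1, 145], [0, 0, 0]], [45, [3, 1, 170], [0, 0, 0]], [45, [3, 1, 187], [0, 0, 0]], [45, [3, 1, 187], [0, 0, 0]]])

```text
clock: 2.45
tcp_pos: [0.5215, -0.1756, 0.018]
orientation: [-3.125, 0.321, 0.005]
contact_force: [-0.7, 0.4, 0.2]
grip_width: 0.045
```

>>> play_rows(deltas=[[8, [0, 0, 0], [0, 0, 0]], [8, [0, 0, 0], [0, 0, 0]], [8, [0, 0, 0], [0, 0, 0]], [8, [0, 0, 0], [0, 0, 0]]], squeeze=50)

```text
clock: 2.95
tcp_pos: [0.5222, -0.176, 0.0191]
orientation: [3.125, -0.321, -0.002]
contact_force: [-1.2, -0.2, 7.5]
grip_width: 0.0112
```

>>> play_rows(deltas=[[8, [0, 0, -10], [0, 0, 0]], [8, [0, 0, -20], [0, 0, 0]], [8, [0, 0, -28], [0, 0, 0]], [8, [0, 0, -28], [0, 0, 0]]], squeeze=60)

```text
clock: 3.45
tcp_pos: [0.5228, -0.1761, 0.048]
orientation: [3.125, -0.321, 0.0]
contact_force: [0.2, 0.1, -2.0]
grip_width: 0.011
```

```bash
cat > look.py <<'E'
from h import *
import sys
o=r.get_obs(); M=R.from_rotvec(o["orientation"]).as_matrix(); print(o["clock"],o["tcp_pos"],"yaw",np.arctan2(M[1,0],M[0,0]).round(3),o["grip_width"],o["contact_force"])
im,d,P=pts("wrist"); save(im,sys.argv[1])
for n in("wrist","scene"):
    if n=="scene": im,d,P=pts("scene"); save(im,"s"+sys.argv[1])
    p=P.reshape(-1,3); C=p[(np.hypot(p[:,0]-.65,p[:,1]+.018)<.03)&(p[:,2]>.073)&(p[:,2]<.083)]
    if len(C): print(n,"cap",len(C),C.mean(0).round(4),((C.max(0)+C.min(0))/2).round(4))
    x=(p-o["tcp_pos"])@M; m=(np.abs(x[:,1])<.045)&(x[:,0]>.004)&(x[:,0]<.09)&(x[:,2]>-.012)&(x[:,2]<.015)
    q=x[m]; 
    if len(q)>200:
        print(n,"ring in tool",len(q),cv2.minEnclosingCircle(q[:,:2].astype(np.float32)))
        A=np.c_[q[:,:2],np.ones(len(q))]; print("plane",np.linalg.lstsq(A,q[:,2],rcond=None)[0].round(4))
E
python3 look.py w2.png
```

```text
3.45 [ 0.52279649 -0.17608116  0.04795943] yaw -0.205 0.010982577309452525 [ 0.17637321  0.13524271 -2.00651548]
wrist ring in tool 10987 ((0.04047835245728493, -0.00042097651748917997), 0.039388421922922134)
plane [0.0676 0.001  0.0006]
scene cap 115 [ 0.6476 -0.0162  0.0769] [ 0.6489 -0.0173  0.0771]
```

View pics/w2.png

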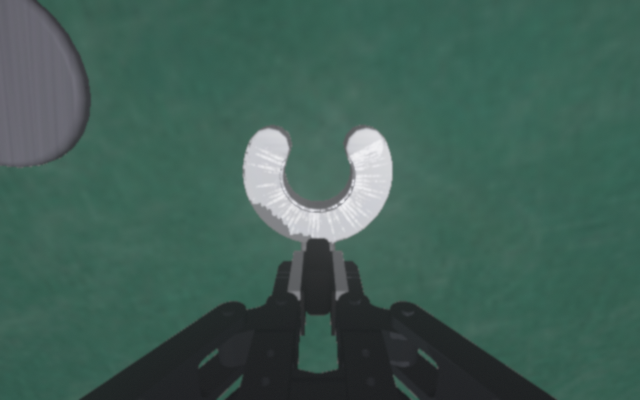

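The weight is held by its lug with a slight nose droop of about 4°. I'll move sideways to the pre-approach point, about 80 mm short of the post.

>>> play_rows(deltas=[[8, [-5, -25, 0], [0, 0, 0]], [8, [-11, -60, 0], [0, 0, 0]], [8, [-18, -95, 0], [0, 0, 0]], [8, [-24, -130, 0], [0, 0, 0]], [8, [-30, -160, 0], [0, 0, 0]], [8, [-33, -180, 0], [0, 0, 0]], [8, [-33, -180, 0], [0, 0, 0]], [8, [-33, -180, 0], [0, 0, 0]]])

```text
clock: 4.55
tcp_pos: [0.5261, 0.0059, 0.0467]
orientation: [3.124, -0.322, -0.003]
contact_force: [0.7, 0.5, -2.6]
grip_width: 0.0111
```

```bash
python3 look.py w3.png
```

```text
4.55 [0.52612639 0.00585997 0.04674833] yaw -0.206 0.011061096852536794 [ 0.7241124   0.51746626 -2.61094189]
wrist cap 1360 [ 0.6338 -0.0162  0.0758] [ 0.6348 -0.0165  0.0764]
wrist ring in tool 10992 ((0.0404069721698761, -0.0003310173924546689), 0.03954189643263817)
plane [0.0671 0.0003 0.0006]
scene cap 111 [ 0.648  -0.0159  0.0771] [ 0.6493 -0.0162  0.077 ]
```

View pics/w3.png

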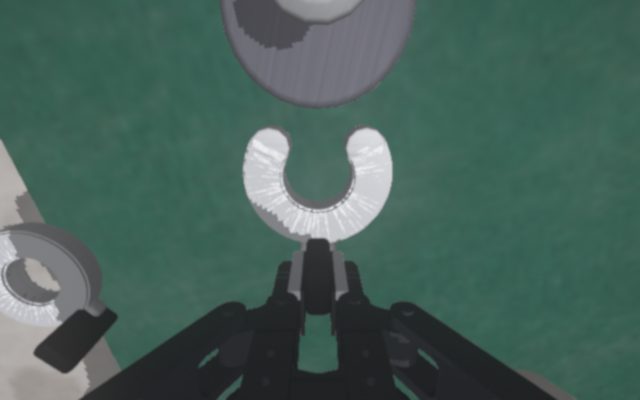

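Carrier and C are laterally aligned: foot and cap are centred at column ~318, as is the C, at row 175. I'll level the nose and slide in.

>>> play_rows(deltas=[[8, [0, -1, 0], [0, 0.05, 0]], [8, [8, -1, 0], [0, 0.05, 0]], [8, [18, -1, 0], [0, 0.05, 0]], [8, [28, -1, 0], [0, 0.05, 0]], [8, [38, -1, 0], [0, 0.05, 0]], [8, [48, -1, 0], [0, 0.05, 0]], [8, [55, -1, 0], [0, 0.05, 0]], [8, [55, -1, 0], [0, 0.05, 0]]])

```text
clock: 5.65
tcp_pos: [0.5808, -0.0049, 0.0467]
orientation: [3.118, -0.324, 0.075]
contact_force: [-1.1, -0.5, -2.0]
grip_width: 0.0109
```

```bash
python3 look.py w4.png; python3 -c "
import cv2
a=cv2.imread('pics/w4.png');b=cv2.imread('pics/sw4.png')[140:240,230:390]
cv2.imwrite('pics/c4.png',cv2.vconcat([cv2.resize(a[:250],(640,250)),cv2.resize(b,(640,340),interpolation=2)[:,:]]))"
```

```text
5.65 [ 0.5807782  -0.00491834  0.04672359] yaw -0.207 0.01085840414145144 [-1.14975522 -0.47370931 -1.9953942 ]
wrist cap 8797 [ 0.6508 -0.0197  0.0778] [ 0.6499 -0.0196  0.077 ]
wrist ring in tool 9535 ((0.04047448933124542, -0.00033414390054531395), 0.03936648368835449)
plane [0.0734 0.0012 0.0005]
scene cap 97 [ 0.6499 -0.0159  0.0772] [ 0.6512 -0.0158  0.0768]
```

View pics/c4.png

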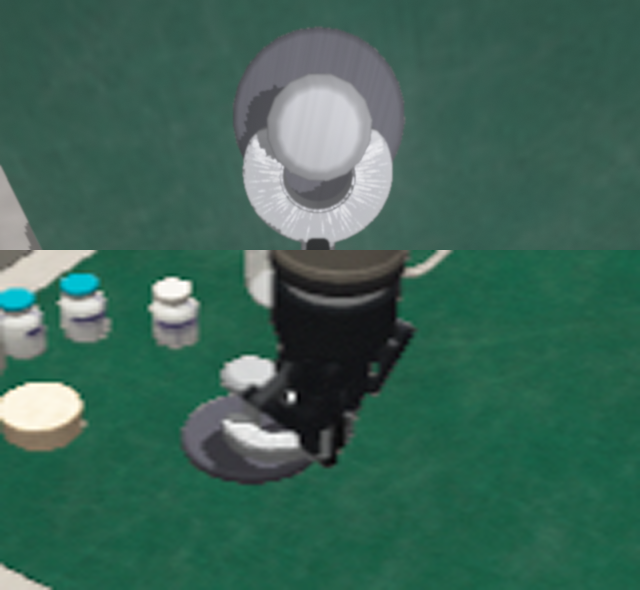

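The C's gap straddles the post and the cap centre at (320,127) is in line with it. Contact forces are about nil. The remaining slide is about 25 mm.

>>> play_rows(deltas=[[8, [8, -1, 0], [0, 0, 0]], [8, [16, -1, 0], [0, 0, 0]], [8, [24, -1, 0], [0, 0, 0]], [8, [25, -1, 1], [0, 0, 0]], [8, [25, -1, 1], [0, 0, 0]]])

```text
clock: 6.38
tcp_pos: [0.6044, -0.009, 0.0466]
orientation: [3.118, -0.323, 0.073]
contact_force: [0.1, -0.6, -1.0]
grip_width: 0.011
```

>>> play_rows(deltas=[[8, [0, 0, 4], [0, 0, 0]], [8, [0, 0, 8], [0, 0, 0]], [8, [0, 0, 12], [0, 0, 0]], [8, [0, 0, 14], [0, 0, 0]], [8, [0, 0, 14], [0, 0, 0]]])

```text
clock: 7.0
tcp_pos: [0.6049, -0.0091, 0.0324]
orientation: [3.118, -0.323, 0.073]
contact_force: [-0.0, -0.4, -1.8]
grip_width: 0.0109
```

>>> play_rows(deltas=[[8, [0, 0, 1], [0, 0, 0]], [8, [0, 0, 2], [0, 0, 0]], [8, [0, 0, 3], [0, 0, 0]], [8, [0, 0, 3], [0, 0, 0]]])

```text
clock: 7.5
tcp_pos: [0.605, -0.0091, 0.0293]
orientation: [3.118, -0.323, 0.072]
contact_force: [0.8, 0.0, -2.3]
grip_width: 0.0112
```

```bash
python3 look.py w5.png; python3 -c "
import cv2
a=cv2.imread('pics/w5.png');b=cv2.imread('pics/sw5.png')[140:240,230:390]
cv2.imwrite('pics/c5.png',cv2.vconcat([cv2.resize(a[:250],(640,250)),cv2.resize(b,(640,340),interpolation=2)[:,:]]))"
```

```text
7.5 [ 0.60497778 -0.00914294  0.02930177] yaw -0.207 0.011194798026939205 [ 0.77390136  0.03355528 -2.31967417]
wrist cap 9846 [ 0.6521 -0.02    0.0779] [ 0.65   -0.0197  0.077 ]
wrist ring in tool 4817 ((0.04051915928721428, -0.0004310681251809001), 0.03943195939064026)
plane [ 0.1571 -0.0093 -0.0052]
scene cap 38 [ 0.6577 -0.0113  0.0772] [ 0.658  -0.015   0.0773]
```

View pics/c5.png

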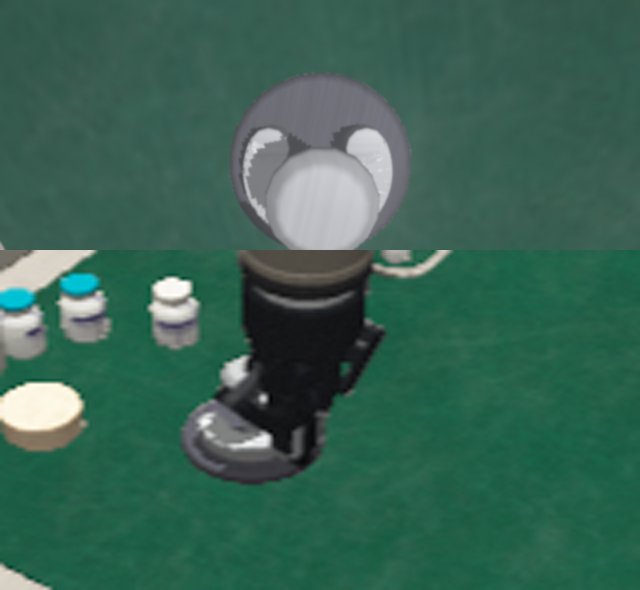

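The C encloses the post under the cap, centred to within a few mm. It isn't touching the foot yet, so I'll lower it gently.

>>> play_rows(deltas=[[8, [0, 0, 1], [0, 0, 0]], [8, [0, 0, 2], [0, 0, 0]], [8, [0, 0, 2], [0, 0, 0]]])

```text
clock: 7.98
tcp_pos: [0.6052, -0.0091, 0.0284]
orientation: [3.117, -0.323, 0.073]
contact_force: [-4.0, 0.1, 9.9]
grip_width: 0.0111
```

It's in contact with the foot at about 10 N. I'll release and retreat upward and back.

>>> play_rows(deltas=[[18, [0, 0, 0], [0, 0, 0]], [30, [0, 0, 0], [0, 0, 0]], [40, [0, 0, 0], [0, 0, 0]], [40, [0, 0, 0], [0, 0, 0]]])

```text
clock: 8.48
tcp_pos: [0.6052, -0.0091, 0.0283]
orientation: [3.117, -0.323, 0.073]
contact_force: [0.1, -0.7, 0.3]
grip_width: 0.0398
```

>>> play_rows(deltas=[[40, [0, 0, -10], [0, 0, 0]], [40, [0, 0, -30], [0, 0, 0]], [40, [-20, 0, -60], [0, 0, 0]], [40, [-50, 0, -100], [0, 0, 0]], [40, [-80, 0, -140], [0, 0, 0]], [40, [-80, 0, -140], [0, 0, 0]]])

```text
clock: 9.22
tcp_pos: [0.5211, 0.0096, 0.1687]
orientation: [3.118, -0.322, 0.083]
contact_force: [0.7, -0.3, -0.2]
grip_width: 0.0401
```

```bash
python3 look.py w6.png; python3 - <<'E'
from h import *
for n in("top","wrist"):
    im,d,P=pts(n); p=P.reshape(-1,3); q=p[(np.hypot(p[:,0]-.648,p[:,1]+.018)<.07)]
    S=q[(q[:,2]>.0215)&(q[:,2]<.031)]; L=q[(q[:,2]>.05)&(q[:,2]<.063)&(np.hypot(q[:,0]-.65,q[:,1]+.019)>.028)]
    A=np.c_[S[:,:2],np.ones(len(S))]
    print(n,len(S),cv2.minEnclosingCircle(S[:,:2].astype(np.float32)),"plane",np.linalg.lstsq(A,S[:,2],rcond=None)[0].round(3),np.median(S[:,2]),"lug",len(L),L.mean(0))
    c=p[(np.hypot(p[:,0]-.51,p[:,1]-.175)<.05)&(p[:,2]>.04)&(p[:,2]<.056)]; print("closed lug",len(c),c.mean(0) if len(c) else 0)
E
python3 -c "
import cv2
a=cv2.imread('pics/w6.png');b=cv2.imread('pics/sw6.png')[140:240,230:390]
cv2.imwrite('pics/c6.png',cv2.vconcat([cv2.resize(a,(400,250)),cv2.resize(b,(400,250),interpolation=2)]))"
```

```text
9.225 [0.52106376 0.00959087 0.16872588] yaw -0.206 0.04014995010647465 [ 0.7390939  -0.29382435 -0.1580382 ]
wrist cap 2727 [ 0.6489 -0.0194  0.0778] [ 0.6492 -0.0196  0.077 ]
wrist ring in tool 333 ((0.0063861338421702385, -7.634237408638e-05), 0.03272562474012375)
plane [-0.0474 -0.001  -0.0082]
scene cap 113 [ 0.6479 -0.0161  0.0768] [ 0.6487 -0.0153  0.0768]
top 430 ((0.6416435241699219, -0.016643140465021133), 0.043571390211582184) plane [0.007 0.003 0.021] 0.025360311007315103 lug 62 [ 0.61035681 -0.01026859  0.05701816]
closed lug 64 [0.49878075 0.16884358 0.04651537]
wrist 3028 ((0.6459985375404358, -0.017724858596920967), 0.03923700377345085) plane [ 0.005 -0.001  0.022] 0.02565758885391485 lug 501 [ 0.60861422 -0.00957028  0.05712329]
closed lug 389 [0.49772867 0.16837423 0.04613779]
```

View pics/c6.png

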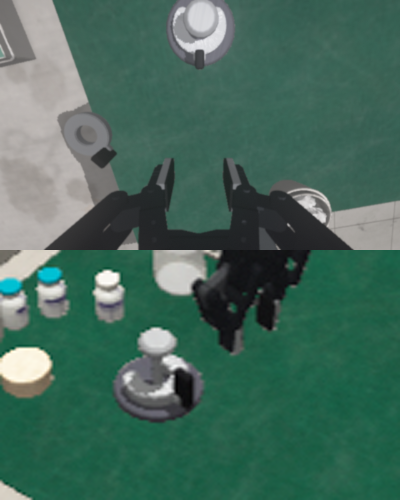

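The weight lies flat with its top at 25.6 mm, its bore is about 2 mm from the post axis, the closed ring hasn't moved, and the gripper is clear. Handing in.

```bash
python3 -c "
from bench import r
r.hand_in(); print(r.get_obs()['clock'])"
```

```text
the job is handed in; nothing more can be done
the job is handed in; nothing more can be done
```

I gripped the open C weight by its lug, slid it through its gap onto the carrier post below the cap, and lowered it onto the foot. It touched down at about 10 N; I then released it, backed the gripper off and handed the job in at about 9.5 s. No verdict was reported.

My last checks before hand-in:
- **Position:** the bore axis is about 2 mm from the post axis, worked out from where the lug sits.
- **Flatness:** the weight is tilted less than 0.01 rad, with its top face at about 25.6 mm (26 mm expected).
- **Closed ring:** it has not moved; its lug reads within 0.2 mm of the start in the top camera.
- **Robot:** it touches nothing, with the contact force near zero.

Two things disagreed. A cruder circle fit to the ring outline gave a centre 4 mm (wrist camera) to 9 mm (top camera) from the post; I put that down to lug-edge pixels, and it is still within the 15 mm limit. One distant wrist reading of the cap was off by 15 mm, because the cap was cut off in that picture; closer readings agreed with the scene camera to within 4 mm.

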